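# Square the tray into the niche corner and put the nail brush back

### The arm

A 7-joint arm with a two-finger parallel gripper is mounted at the origin on the work surface. World frame = base frame: x ahead of the robot, y to its left, z up, the work surface at z = 0. Lengths are in m, angles in degrees, forces in N, time in s.
With the tool pointing down it reaches from about 0.4 to 0.85 m from the base axis. Payload 10.4 kg.
Tool frame: the origin (TCP) lies at the centre of the arm's flange, where the gripper is bolted on; the fingertips stand 182 mm ahead of it and the grasp point (between the pads) lies 164 mm ahead of it; z points along the fingers, y is the line along which they close (so a half turn about z gives the same grasp; the last joint's range is limited). The gripper opens to 87 mm and grips with 3 to 60 N. Pads are 19 mm wide; open, the fingers measure 117 mm over their backs; the gripper's body (75 mm by 190 mm) begins 51 mm behind the grasp point.
Start: joints at [-68.044, 19.034, -3.707, 83.658, 1.238, 77.344, -5.071], TCP at [0.247, 0.574, 0.405] pointing down, gripper open.
Joint ranges: [-148.97, 148.97], [-28.65, 121.19], [-84.17, 76.75], [9.2, 138.47], [-72.65, 252.65], [3.7, 117.97], [-149.18, 149.18]. Speed limits (degrees/s): [127.2, 127.2, 159.86, 159.86, 180, 180, 180].

### API

Orientations are given as a 3x3 rotation matrix whose columns are the frame's x, y, z axes.
In Python, from rig import * gives the robot as it stands.
- The arm moves only by the tool move_arm, never from a script. Its argument "plan" is a list that holds one entry, the list of rows, each a list of 6 numbers: the shift along the world's x, y, z in units of 0.12 m (1.0 is 0.12 m), then the turn, a rotation vector about the world's x, y, z in units of 2 pi rad (1.0 is 2 pi rad). In form: [[[x, y, z, ax, ay, az], ...]]. A call has 1 to 20 rows; each row is the pose to reach, as a shift and turn from the pose commanded when the call began, turning the shorter way round; what a row does not reach only later rows make up. A row lasts 1/8 s, in which the tool goes at most 62.5 mm and 10.7 degrees, less where a joint would pass 70% of its speed; a pose out of reach is approached as far as the arm can. A call with a number of a shift or a turn outside -1 to 1 is refused whole. A call with a gripper value outside its range is refused whole. "jaw" is the opening, from 0 (shut) to 1 (fully open), set as the call begins (left out, the last holds). The fingers move at their own pace and stop on an object; "squeeze" is the grip in N (left out, the last holds). Time passes only in rows, so rows that repeat a pose let the fingers close. It gives the time, the measured TCP pose, the force, the opening and the grip force at its end, in the units of the state.
- observe(): the state, without advancing time (a new reading comes with each control period).
- camera(name): name is "scene" or "side" or "wrist"; returns the picture (480x640x3 uint8, red, green, blue); there is no depth.
- camera_model(name): a dict with "fx", "fy", "cx", "cy" (pixels), "k1" (the pictures are not rectified: a ray, as slopes to the right and down, at radius r is drawn at 1 + k1 r^2 times it, then the intrinsics apply), "camera_from_world" (4x4, takes a point from world to camera coordinates). Camera axes: x right, y up, looking along -z (the intrinsics and any distortion apply to the point x, -y, -z); pixel columns grow to the right and rows downward; lengths in m; the calibration is good to about 2 mm. A picture is of the moment at which its call begins: read the wrist's pose just before it. camera_model takes no time and is no camera call; for the wrist camera it gives the pose at the moment of the call.
- sign_off(): hands the job in; it is judged then, once.
The state is a dict: "t": time; "q": joint angles; "joint_vel": joint speeds; "joint_efforts": joint torques, N m; "eef_pos": TCP position; "orientation": TCP orientation; "force": force on the tool from outside, world axes, zero at the start; "moment": the same for the moment, N m; "gripper_width": finger opening in m; "grip_force": force on a finger pad.
Only numpy, scipy, OpenCV 4.12 (cv2) and the standard library are available. Lean on these libraries where they do the work, as an engineer would, in place of code of your own. Each camera call takes 0.05 s, during which the arm holds its last target. There are 200 camera calls.

### The job

Push the grey tray along the counter into the niche corner, until it sits square, its long side flush against the wall under the glass shelf and its end flush against the far wall. Then lay the wooden nail brush in the tray, bristles down and flat on the tray's floor (set it down, do not drop it). Leave the tray flush in the corner and the other things where they are.

Things in the scene. Friction and masses are not known exactly. Their poses are not given: they have to be found in the camera images.
- niche: Fixed low tiled walls of the niche's far right corner, turned some degrees. Origin: inner corner, on the counter (z = 0). x points roughly to the robot's right, y roughly away from the robot, z up. Shelf wall: face at x = 0, y = -270 to +10 mm. Far wall: face at y = 0, x = -300 to 0 mm. Both are 20 mm thick and 50 mm high (54 with the steel trim). The corner is open towards -x and -y.
- shelf_edge (a point): Middle of the front lower edge of the 10 mm glass shelf over the shelf wall: 170 mm above the counter, at x = -90, y = -120 mm in the niche's frame, same axes. The shelf spans x = -90 to +20, y = -260 to +20 mm in that frame, on two thin steel posts by the wall. A small jar and bottle stand on it, up to 70 mm above it.
- tray: Concrete-grey rectangular ceramic tray, 140 mm (its x) by 160 mm (its y), 28 mm high, walls 6 mm, floor 8 mm thick, about 0.5 kg. Origin: centre of its underside. Its x points roughly along the niche's x, its y along the niche's y; fully home its origin is at x = -70, y = -80 mm in the niche's frame. It stands loose on the counter, a little turned.
- nail_brush: Wooden nail brush, 88 mm long (its x), 44 mm wide (its y), 38 mm high: the wooden back is the upper 20 mm (18 to 38 mm above the underside), pale bristles (80 x 34 mm) below. Origin: centre of the underside (bristle tips); z up through the back. It stands bristles down on the counter, left of the tray. About 0.09 kg.
- toothbrush: Mint-green plastic toothbrush lying flat, 180 mm long (its x), 19 mm high at the head. Bystander. Origin: centre of its underside.
- tube: Capped aluminium tube of cream lying flat, 145 mm long (its x), 36 mm wide, 30 mm high. Bystander. Origin: centre of its underside.
- tumbler: Glass tumbler standing upright, 72 mm across, 95 mm high. Bystander. Origin: centre of its underside.
- mirror: Round hand mirror (92 mm across) held upright by its handle in a black spring clamp on a 75 x 70 mm foot, 168 mm high. Bystander. Origin: centre of the foot's underside.
- soap_dish: White soap dish with a pale bar of soap, 85 x 115 mm, 34 mm high. Bystander. Origin: centre of its underside.
- comb: Black comb lying flat, 150 mm long (its x), 36 mm wide, 6 mm high. Bystander. Origin: centre of its underside.
Not all that is in view belongs to the job. Of the things that look like the tray, the larger one is meant. Leave any turquoise look-alike of the nail_brush alone.

How it is judged:
By the outcome, as a careful person would: the job done as asked, in the order asked, and still so for the second after the job is handed in, with the robot touching nothing.
It also fails if it takes over 67 s, if anything falls off the work surface, if the arm or the gripper's body presses on something with over 40 N, if the wrist force passes 120 N, or if a joint passes its speed limit or range.

## Working session

There is one attempt and no reset: what is moved stays moved. The work goes in short steps, Python scripts to look and compute and a tool call to move; the robot and the scene stay as the last step left them, time stands still between calls to the robot, and variables do not carry over. Pictures are saved under pics/ and viewed, at most 10 in all, crops included, and the job is handed in when it is done.

Besides the shell and the picture viewer there is one more tool, called after "Request:" by a JSON object that holds its "method" and its "body", one argument or row to a line. move_arm: Moves the arm, as the interface text tells. Its arguments: {"type":"object","properties":{"plan":{"type":"array"},"jaw":{"type":"number"},"squeeze":{"type":"number"}},"required":["plan"]}

```bash
mkdir -p pics; ls
cat > h.py <<'E'
from rig import *
import numpy as np, cv2
def save(name,fn):
    m=camera_model(name); im=camera(name); cv2.imwrite('pics/'+fn,im[:,:,::-1]); return m,im
def ray(m,u,v):
    a=(u-m['cx'])/m['fx']; b=(v-m['cy'])/m['fy']; rd=np.hypot(a,b); r=rd
    for _ in range(20): r=rd/(1+m['k1']*r*r)
    s=r/rd if rd>0 else 1
    d=np.array([a*s,-b*s,-1]); T=np.array(m['camera_from_world']); R=T[:3,:3]
    return -R.T@T[:3,3], R.T@d
def at(m,u,v,z):
    o,d=ray(m,u,v); return o+d*(z-o[2])/d[2]
def proj(m,p):
    T=np.array(m['camera_from_world']); c=T[:3,:3]@np.array(p)+T[:3,3]
    a=c[0]/-c[2]; b=-c[1]/-c[2]; k=1+m['k1']*(a*a+b*b)
    return np.array([m['cx']+m['fx']*a*k, m['cy']+m['fy']*b*k])
E
python3 - <<'E'
from h import *
np.set_printoptions(precision=3,suppress=True)
for n in ('scene','side'):
    m,im=save(n,n+'0.png'); print(n,ray(m,320,240),m['fx'],m['k1'])
print(observe())
E
```

```text
pics
scene (array([ 1.112, -0.227,  1.175]), array([-0.466,  0.253, -0.848])) 478.4668290109813 -0.010067763709976647
side (array([ 0.12 , -0.584,  0.786]), array([ 0.404,  0.665, -0.628])) 445.03312602614153 0.03820984897310368
{'t': 0.1, 'q': array([-68.043,  19.068,  -3.707,  83.701,   1.238,  77.344,  -5.07 ]), 'joint_vel': array([ 0.047, -0.03 , -0.009, -0.172,  0.021,  0.032, -0.066]), 'joint_efforts': array([  0.001, -62.455,   0.025, -39.071,  -0.061,   0.037,   0.   ]), 'eef_pos': array([0.247, 0.574, 0.404]), 'orientation': array([[-0.919,  0.395, -0.   ],
       [ 0.395,  0.919, -0.001],
       [-0.   , -0.001, -1.   ]]), 'force': array([0.489, 0.75 , 0.12 ]), 'moment': array([0.017, 0.011, 0.006]), 'grip_force': 0.0, 'gripper_width': 0.08704184852104385}
```

View pics/scene0.png

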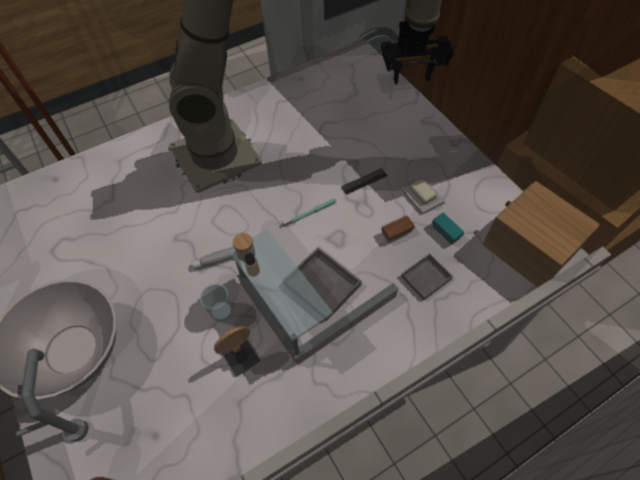

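View pics/side0.png

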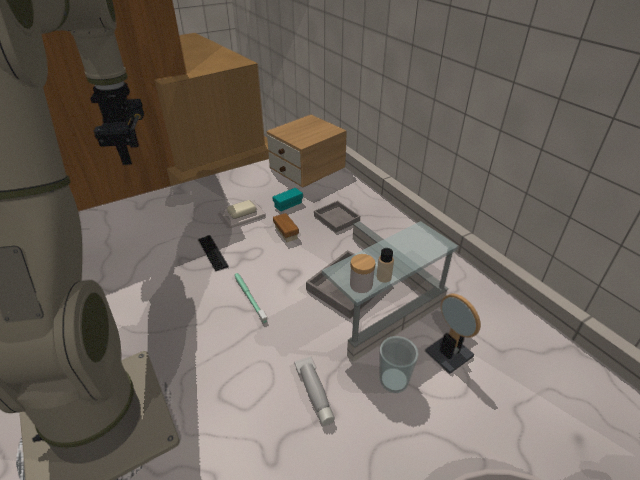

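Scene view: large tray at (322,280), partly under the shelf, and the smaller tray look-alike at (427,277). The brown wooden brush is at (398,230), the turquoise look-alike at (447,228). By colour and size I want the brown brush and the larger tray. I'll confirm both in an enlarged crop.

Run:
```python
from h import *
im=cv2.imread('pics/scene0.png')[170:365,220:480]; cv2.imwrite('pics/c1.png',cv2.resize(im,(800,600),interpolation=cv2.INTER_CUBIC))
im=cv2.imread('pics/side0.png')[180:360,260:500]; cv2.imwrite('pics/c2.png',cv2.resize(im,(800,600),interpolation=cv2.INTER_CUBIC))
```

```text
(no output)
```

View pics/c1.png

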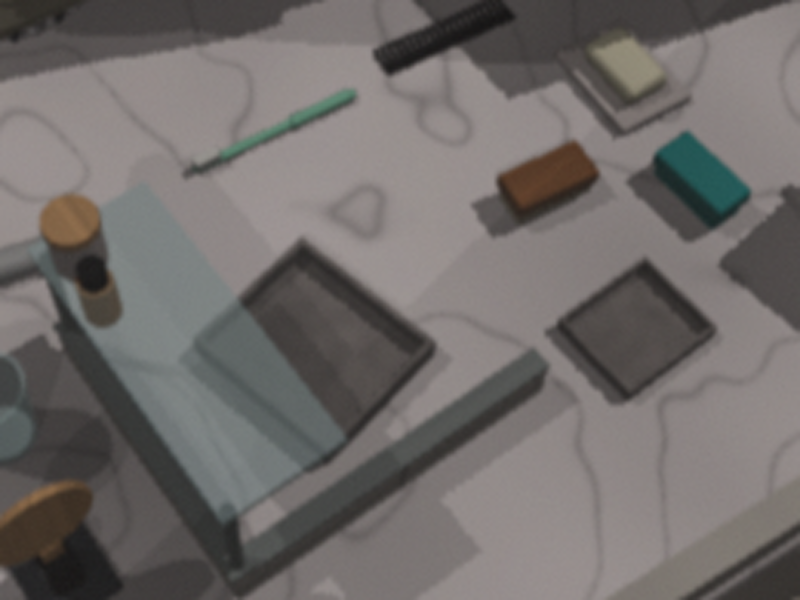

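View pics/c2.png

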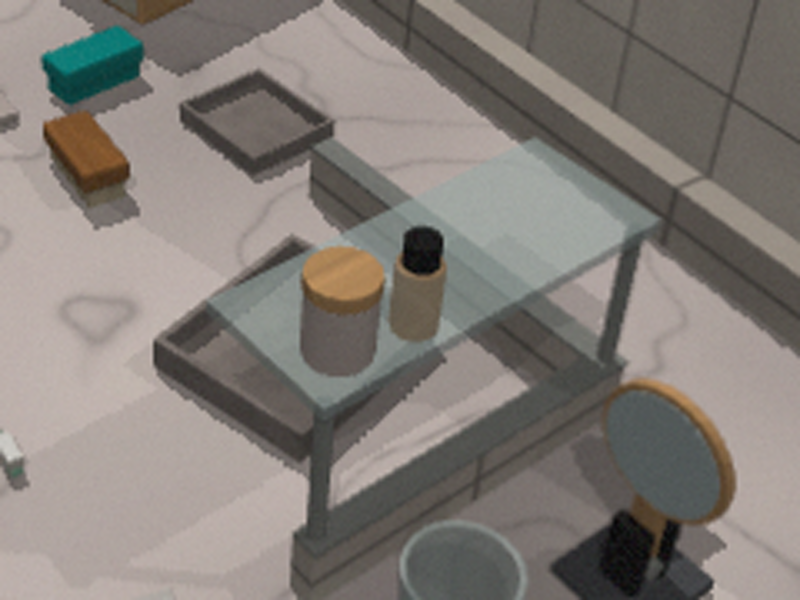

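Crops: the wooden brush (c1 548,178; c2 88,155) has a brown back and pale bristles. The turquoise one is at c1 (700,178). The larger tray is at c1 (318,350), half under the shelf, and the smaller one is at (637,328). So I take the brown brush and the larger tray. Next I'll fit their poses from the corners.

```bash
cat > fit.py <<'E'
from h import *
from scipy.optimize import least_squares
np.set_printoptions(precision=4,suppress=True)
S=camera_model('scene'); D=camera_model('side')
s=lambda u,v:(S,220+u/3.077,170+v/3.077)
d=lambda u,v:(D,260+u/3.333,180+v/3.333)
def W(p,l): # p=x,y,deg of frame
    a=np.radians(p[2]); c,s_=np.cos(a),np.sin(a)
    return np.array([p[0]+c*l[0]-s_*l[1],p[1]+s_*l[0]+c*l[1],l[2]])
def fit(name,pts,p0):
    f=lambda p:np.concatenate([proj(c[0],W(p,l))-c[1:] for l,c in pts])
    r=least_squares(f,p0,x_scale=[.01,.01,1],loss='soft_l1'); print(name,r.x); print(r.fun.reshape(-1,2).round(1).tolist()); return r.x
E
cat > f1.py <<'E'
from fit import *
niche=fit('niche',[((-.3,0,.054),s(535,349)),((-.3,.02,.054),s(548,364)),((.02,.02,.054),s(235,578)),
 ((-.3,0,.054),d(312,152)),((-.3,.02,.054),d(328,138)),((0,-.27,.054),d(293,535)),((.02,.02,.054),d(625,365)),((-.3,0,0),d(312,198)),
 ((-.09,-.26,.17),d(208,302)),((-.09,.02,.18),d(528,140)),((.02,.02,.18),d(660,217)),((-.09,-.26,.18),s(145,183)),((-.09,.02,.18),s(346,437))],[.7,-.1,-90])
tray=fit('tray',[((-.07,-.08,.028),s(303,240)),((-.07,.08,.028),s(435,345)),((.07,-.08,.028),s(195,340)),((.07,.08,.028),s(325,462)),
 ((-.07,-.08,.028),d(155,345)),((-.07,.08,.028),d(293,236)),((.07,-.08,.028),d(305,438)),((-.07,-.08,0),d(155,370))],[.6,0,-90])
h=[(-.044,-.022),(.044,-.022),(.044,.022),(-.044,.022)]
# image corners of top face: left, top, right, bottom in scene
o,dd=ray(S,*s(548,178)[1:])
pc=at(S,*s(548,178)[1:],.038); print('brush guess',pc)
print([at(S,*s(*q)[1:],.038)[:2] for q in ((498,181),(573,143),(598,173),(520,210))])
print([at(D,*d(*q)[1:],.038)[:2] for q in ((43,120),(88,113),(129,153),(87,177))])
vis=[]
for m,fn in ((S,'scene0'),(D,'side0')):
    im=cv2.resize(cv2.imread(f'pics/{fn}.png'),None,fx=3,fy=3,interpolation=cv2.INTER_CUBIC)
    def pl(p,L,c): cv2.polylines(im,[np.array([(proj(m,W(p,l))+.5)*3-.5 for l in L]).astype(np.int32)],True,c,1)
    for z in (0,.054): pl(niche,[(-.3,0,z),(0,0,z),(0,-.27,z),(.02,-.27,z),(.02,.02,z),(-.3,.02,z)],(0,0,255))
    pl(niche,[(-.09,-.26,.17),(.02,-.26,.17),(.02,.02,.17),(-.09,.02,.17)],(255,0,0))
    for z in (0,.028): pl(tray,[(-.07,-.08,z),(.07,-.08,z),(.07,.08,z),(-.07,.08,z)],(0,255,0))
    vis.append(im)
a=vis[0][550:1080,700:1300][:, :]; b=vis[1][550:1150,780:1400]
cv2.imwrite('pics/ov.png',cv2.resize(np.hstack([cv2.resize(a,(620,600)),b]),(800,390)))
np.save('niche.npy',niche); np.save('tray.npy',tray)
E
python3 f1.py
```

```text
niche [  0.7313  -0.0939 -85.5392]
[[-0.4, -1.1], [0.3, -0.4], [-0.4, 0.5], [0.0, -2.1], [0.8, -0.5], [-3.9, 0.8], [0.6, -1.9], [-0.9, -0.6], [-0.3, 2.5], [2.5, -1.2], [0.6, 0.5], [-0.1, -1.2], [0.5, 0.4]]
tray [  0.5936   0.053  -73.5076]
[[-1.2, -0.8], [-0.5, -0.8], [-1.5, -0.2], [0.1, -2.7], [0.5, -1.7], [0.8, -0.6], [0.4, -0.5], [0.7, -1.0]]
brush guess [0.5674 0.3231 0.038 ]
[array([0.5459, 0.2819]), array([0.5476, 0.366 ]), array([0.5871, 0.3657]), array([0.5825, 0.281 ])]
[array([0.5435, 0.3724]), array([0.5814, 0.3614]), array([0.5836, 0.2928]), array([0.5384, 0.2822])]
```

View pics/ov.png

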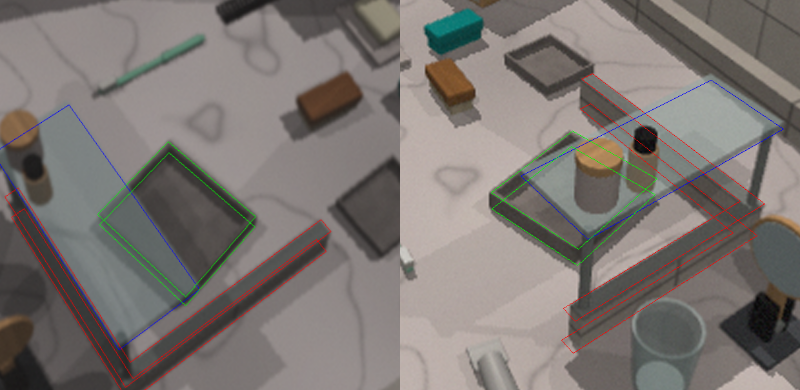

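The overlay fits both views to a few mm. Niche origin is at (0.731,-0.094) at -85.5°. The tray is at (0.594,0.053), about 12° off square. The brush is at about (0.564,0.325), its long axis along world y. Now I'll write a helper that works out row numbers and start moving.

```bash
cat >> h.py <<'E'
from scipy.spatial.transform import Rotation as Ro
NI=np.array([.7313,-.0939]); NA=np.radians(-85.54)
nx=np.array([np.cos(NA),np.sin(NA)]); ny=np.array([-nx[1],nx[0]])
def n2w(x,y,z): return np.array([*(NI+x*1e-3*nx+y*1e-3*ny),z*1e-3])
def w2n(p): d=np.array(p[:2])-NI; return np.array([d@nx*1e3,d@ny*1e3,p[2]*1e3])
def tool(psi,tau):
    a,t=np.radians([psi,tau]); c,s=np.cos(a),np.sin(a)
    z=np.array([np.sin(t)*s,-np.sin(t)*c,-np.cos(t)]); y=np.array([c,s,0]); return np.c_[np.cross(y,z),y,z]
def go(p,R,off=.182):
    o=observe(); R0=np.array(o['orientation']); T=np.array(p)-off*R[:,2]
    print('shift',((T-o['eef_pos'])/.12).round(3),'turn',(Ro.from_matrix(R@R0.T).as_rotvec()/2/np.pi).round(4),'t',o['t'])
def st(off=.182):
    o=observe(); print('t',o['t'],'F',np.round(o['force'],1),'w',round(o['gripper_width'],4),'g',o['grip_force'],'tip_n',w2n(o['eef_pos']+off*np.array(o['orientation'])[:,2]).round(1))
E
python3 - <<'E'
from h import *
go(n2w(-272,-126,12),tool(4.46,10)); print(n2w(-272,-126,12))
E
```

```text
shift [ 2.795 -3.126 -1.773] turn [-0.0236 -0.0172 -0.1726] t 0.1
[0.58452998 0.1674782  0.012     ]
```

Request:
{"method": "move_arm", "body": {
  "plan": [
    [[0.5, -0.5, 0, 0, 0, -0.03], [0.9, -0.9, 0, 0, 0, -0.06], [1, -1, 0, 0, 0, -0.087]]
  ]
}}

```text
t: 0.48
eef_pos: [0.3687, 0.4518, 0.4045]
orientation: [[-0.573, 0.82, 0.0], [0.82, 0.573, -0.001], [-0.001, -0.0, -1.0]]
force: [-0.3, 0.9, -1.0]
gripper_width: 0.087
grip_force: 0.0
```

Request:
{"method": "move_arm", "body": {
  "plan": [
    [[0.4, -0.5, 0, 0, 0, -0.03], [0.6, -0.9, 0, 0, 0, -0.06], [0.6, -1, 0, 0, 0, -0.085], [0.6, -1, 0, 0, 0, -0.085]]
  ]
}}

```text
t: 0.98
eef_pos: [0.4392, 0.3331, 0.4047]
orientation: [[-0.083, 0.997, -0.0], [0.997, 0.083, -0.0], [-0.0, -0.0, -1.0]]
force: [0.6, 0.7, 0.6]
gripper_width: 0.087
grip_force: 0.0
```

Run:
```python
from h import *
m,im=save('wrist','w1.png'); np.save('w1.npy',m,allow_pickle=True)
print(proj(m,[.564,.3255,.038]),proj(m,[.594,.053,.028]))
go(n2w(-272,-126,12),tool(4.46,10))
```

```text
[443.24630215 237.8901935 ] [426.68361769 454.36480404]
shift [ 1.197 -1.13  -1.778] turn [-0.0277 -0.0024 -0.0016] t 1.025
```

View pics/w1.png

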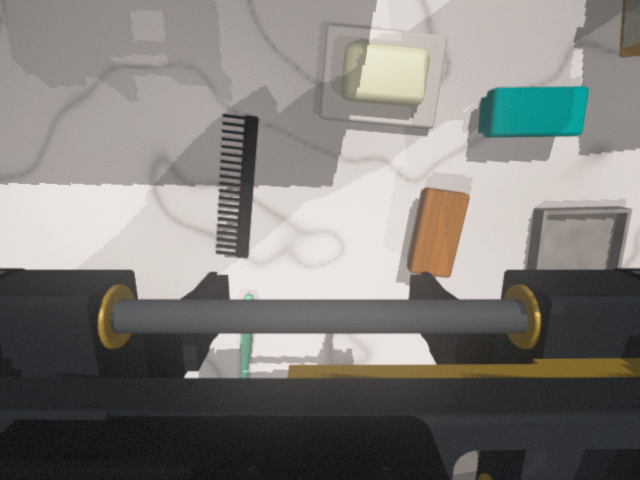

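The wrist view shows the brush top with corners (429,188), (468,194), (450,277), (412,273). Comb, soap dish and look-alikes are clear of it. On to the tray's left side.

Run:
```python
from h import *
m=np.load('w1.npy',allow_pickle=True).item()
P=np.array([at(m,u,v,.038)[:2] for u,v in ((429,188),(468,194),(450,277),(412,273))]); print(P,P.mean(0))
for a,b in ((0,3),(1,2),(0,1),(3,2)): d=P[a]-P[b]; print(np.degrees(np.arctan2(d[1],d[0])),np.hypot(*d))
```

```text
[[0.54201524 0.37326854]
 [0.58057968 0.3707134 ]
 [0.57789038 0.2852177 ]
 [0.53835785 0.28632815]] [0.55971079 0.32888195]
87.59111372901637 0.08701728488057243
88.19833102684612 0.08553799364391611
176.20933409675087 0.03864900236017651
178.39100422889197 0.039548127158768424
```

Request:
{"method": "move_arm", "body": {
  "plan": [
    [[0.5, -0.5, 0, -0.014, 0, 0], [0.9, -0.9, -0.3, -0.0277, -0.0024, 0], [0.95, -0.95, -0.8, -0.0277, -0.0024, 0], [0.95, -0.95, -0.8, -0.0277, -0.0024, 0]]
  ]
}}

```text
t: 1.52
eef_pos: [0.5524, 0.2202, 0.3053]
orientation: [[-0.087, 0.996, 0.011], [0.981, 0.087, -0.176], [-0.176, -0.004, -0.984]]
force: [-0.6, 1.1, -0.2]
gripper_width: 0.087
grip_force: 0.0
```

Run:
```python
from h import *
st(); go(n2w(-272,-126,12),tool(4.46,10))
```

```text
t 1.525 F [-0.6  1.1 -0.2] w 0.087 g 0.0 tip_n [-295.  -154.4  126.2]
shift [ 0.247 -0.177 -0.951] turn [ 0.0004 -0.0007 -0.0015] t 1.525
```

Request:
{"method": "move_arm", "body": {
  "plan": [
    [[0.25, -0.17, -0.4, 0, 0, -0.001], [0.25, -0.17, -0.8, 0, 0, -0.001], [0.25, -0.17, -0.95, 0, 0, -0.001], [0.25, -0.17, -0.95, 0, 0, -0.001]]
  ]
}}

```text
t: 2.02
eef_pos: [0.5822, 0.2016, 0.1948]
orientation: [[-0.08, 0.997, 0.013], [0.982, 0.081, -0.173], [-0.173, -0.001, -0.985]]
force: [0.8, 0.2, 0.5]
gripper_width: 0.087
grip_force: 0.0
```

Request:
{"method": "move_arm", "body": {
  "plan": [
    [[0.006, -0.07, 0, 0, 0, 0], [0.012, -0.15, 0, 0, 0, 0], [0.018, -0.22, 0, 0, 0, 0], [0.024, -0.3, 0, 0, 0, 0], [0.028, -0.36, 0, 0, 0, 0], [0.033, -0.42, 0, 0, 0, 0], [0.033, -0.42, 0, 0, 0, 0]]
  ]
}}

```text
t: 2.9
eef_pos: [0.5868, 0.1487, 0.1951]
orientation: [[-0.076, 0.997, 0.014], [0.982, 0.077, -0.173], [-0.174, 0.001, -0.985]]
force: [1.0, 0.8, 0.3]
gripper_width: 0.0871
grip_force: 0.4
```

Run:
```python
from h import *
st()
m,a=save('scene','s1.png');m,b=save('side','d1.png')
r=lambda im,y,x:cv2.resize(im[y:y+180,x:x+240],(800,600),interpolation=cv2.INTER_CUBIC)
o=np.vstack([cv2.resize(a[200:365,220:440],(400,300),interpolation=3),cv2.resize(b[190:370,260:500],(400,300),interpolation=3)])
cv2.imwrite('pics/s1c.png',o[:,:,::-1])
```

```text
t 2.9 F [1.  0.8 0.3] w 0.0871 g 0.4391074795421446 tip_n [-221.5 -125.    15.9]
```

View pics/s1c.png

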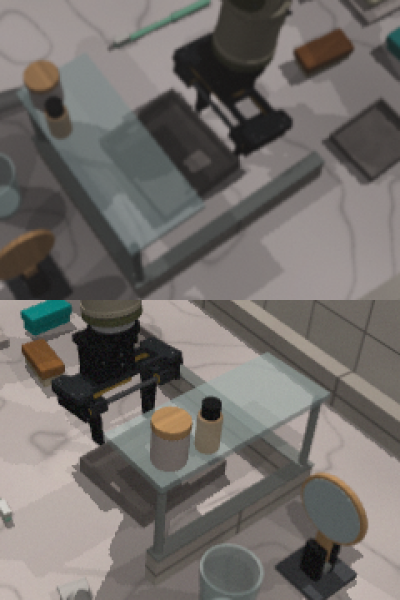

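The tray now looks square to the shelf wall, with left face at about x=-212 in the niche frame. Next comes the push towards the far wall. First I check that the descent spot is clear of the toothbrush.

Run:
```python
from fit import *
for q in ((185,172),(352,95),(0,265)): print(w2n(at(*s(*q),.01)))
# tray near-left corner/near-edge from s1 picture (top-left panel scale 400/220)
u=lambda x,y:(S,220+x*220/400,200+y*165/300)
for q in ((172,92),(242,158),(103,150)): print(w2n(at(*u(*q),.028)))
```

```text
[-168.5149 -351.7287   10.    ]
[-350.6243 -331.5544   10.    ]
[  24.4986 -365.4877   10.    ]
[-196.5021 -213.9932   28.    ]
[-215.1878  -61.1971   28.    ]
[ -57.029 -192.145   28.   ]
```

Request:
{"method": "move_arm", "body": {
  "jaw": 0,
  "plan": [
    [[0, 0.15, 0, 0, 0, 0], [0, 0.2, 0.4, 0, 0, 0], [0, 0.2, 0.5, 0, 0, 0]]
  ]
}}

```text
t: 3.38
eef_pos: [0.5871, 0.1755, 0.2573]
orientation: [[-0.078, 0.997, 0.017], [0.982, 0.08, -0.172], [-0.172, 0.003, -0.985]]
force: [-0.2, 0.2, 0.4]
gripper_width: 0.0648
grip_force: 0.0
```

Run:
```python
from h import *
st(); go(n2w(-160,-248,12),tool(4.46,10))
```

```text
t 3.375 F [-0.2  0.2  0.4] w 0.0648 g 0.0 tip_n [-248.4 -122.1   78. ]
shift [-0.983 -0.814 -0.55 ] turn [-0.0002  0.0005 -0.0003] t 3.375
```

Request:
{"method": "move_arm", "body": {
  "plan": [
    [[-0.3, -0.2, 0, 0, 0, 0], [-0.65, -0.5, 0, 0, 0, 0], [-0.98, -0.81, 0, 0, 0, 0], [-0.98, -0.81, -0.2, 0, 0, 0], [-0.98, -0.81, -0.54, 0, 0, 0], [-0.98, -0.81, -0.54, 0, 0, 0]]
  ]
}}

```text
t: 4.12
eef_pos: [0.4676, 0.0763, 0.1878]
orientation: [[-0.078, 0.997, 0.009], [0.981, 0.078, -0.176], [-0.176, -0.005, -0.984]]
force: [0.1, -0.9, 0.7]
gripper_width: 0.0057
grip_force: 0.0
```

Request:
{"method": "move_arm", "body": {
  "plan": [
    [[0.08, 0.006, 0, 0, 0, 0], [0.16, 0.012, 0, 0, 0, 0], [0.24, 0.019, 0, 0, 0, 0], [0.32, 0.025, 0, 0, 0, 0], [0.4, 0.031, 0, 0, 0, 0], [0.48, 0.037, 0, 0, 0, 0], [0.53, 0.041, 0, 0, 0, 0], [0.53, 0.041, 0, 0, 0, 0]]
  ]
}}

```text
t: 5.12
eef_pos: [0.5334, 0.0814, 0.1905]
orientation: [[-0.077, 0.997, 0.015], [0.982, 0.078, -0.173], [-0.174, 0.001, -0.985]]
force: [-1.2, -0.2, 0.8]
gripper_width: 0.0004
grip_force: 0.6
```

Run:
```python
from h import *
st()
```

```text
t 5.125 F [-1.2 -0.2  0.8] w 0.0004 g 0.564691887848312 tip_n [-158.5 -183.4   11.3]
```

Request:
{"method": "move_arm", "body": {
  "plan": [
    [[0.03, 0.002, 0, 0, 0, 0], [0.06, 0.005, 0, 0, 0, 0], [0.09, 0.007, 0, 0, 0, 0], [0.09, 0.007, 0, 0, 0, 0]]
  ]
}}

```text
t: 5.62
eef_pos: [0.5434, 0.0821, 0.1902]
orientation: [[-0.077, 0.997, 0.013], [0.982, 0.078, -0.173], [-0.174, -0.0, -0.985]]
force: [-4.8, 1.2, 3.8]
gripper_width: 0.0007
grip_force: 2.5
```

Run:
```python
from h import *
st()
m,a=save('scene','s2.png');m,b=save('side','d2.png')
o=np.hstack([cv2.resize(a[220:370,230:380],(400,400),interpolation=3),cv2.resize(b[220:370,300:450],(400,400),interpolation=3)])
cv2.imwrite('pics/s2c.png',o[:,:,::-1])
```

```text
t 5.625 F [-4.8  1.2  3.8] w 0.0007 g 2.525197269860655 tip_n [-158.4 -173.7   11. ]
```

View pics/s2c.png

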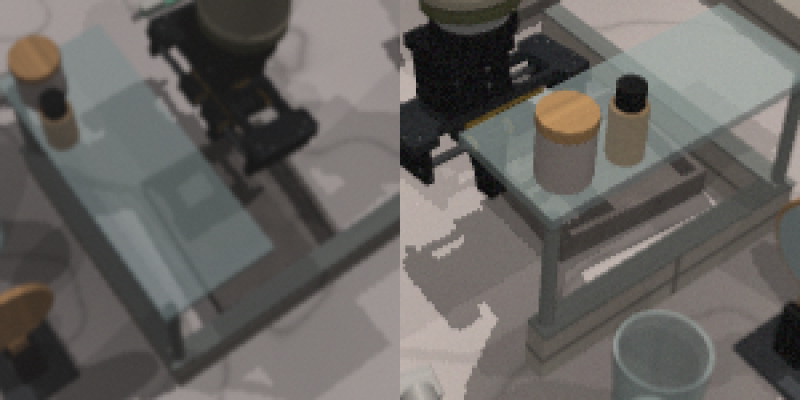

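The tray has reached the far wall, roughly square, and a gap remains to the shelf wall. I'll press a bit more.

Request:
{"method": "move_arm", "body": {
  "plan": [
    [[0.02, 0.0016, 0, 0, 0, 0], [0.04, 0.003, 0, 0, 0, 0], [0.04, 0.003, 0, 0, 0, 0]]
  ]
}}

```text
t: 6.1
eef_pos: [0.5456, 0.0823, 0.1895]
orientation: [[-0.077, 0.997, 0.004], [0.982, 0.076, -0.174], [-0.174, -0.009, -0.985]]
force: [-24.3, 1.4, 18.6]
gripper_width: 0.0004
grip_force: 12.2
```

Run:
```python
from h import *
st()
```

```text
t 6.1 F [-24.3   1.4  18.6] w 0.0004 g 12.162544790189713 tip_n [-158.5 -173.1   10.3]
```

Request:
{"method": "move_arm", "body": {
  "plan": [
    [[-0.12, -0.01, 0, 0, 0, 0], [-0.12, 0.05, 0.4, 0, 0, 0], [0.1, 0.4, 0.5, 0, 0, 0], [0.4, 0.7, 0.5, 0, 0, 0], [0.7, 0.74, 0.5, 0, 0, 0], [0.7, 0.74, 0.5, 0, 0, 0]]
  ]
}}

```text
t: 6.85
eef_pos: [0.6341, 0.1715, 0.25]
orientation: [[-0.077, 0.997, 0.016], [0.982, 0.078, -0.174], [-0.174, 0.003, -0.985]]
force: [0.1, -0.0, 0.1]
gripper_width: 0.0003
grip_force: 0.0
```

Run:
```python
from h import *
st(); go(n2w(-240,-82,12),tool(4.46,10))
```

```text
t 6.85 F [ 0.1 -0.   0.1] w 0.0003 g 0.0 tip_n [-240.4  -75.8   70.8]
shift [-0.047 -0.008 -0.489] turn [ 0.0001  0.0004 -0.0001] t 6.85
```

Request:
{"method": "move_arm", "body": {
  "jaw": 1,
  "plan": [
    [[-0.05, 0, 0, 0, 0, 0], [-0.05, 0, 0, 0, 0, 0], [-0.05, 0, 0, 0, 0, 0], [-0.05, 0, -0.2, 0, 0, 0], [-0.05, 0, -0.48, 0, 0, 0], [-0.05, 0, -0.48, 0, 0, 0]]
  ]
}}

```text
t: 7.6
eef_pos: [0.625, 0.1709, 0.1903]
orientation: [[-0.078, 0.997, 0.01], [0.981, 0.078, -0.175], [-0.175, -0.004, -0.985]]
force: [-0.9, 0.8, 1.1]
gripper_width: 0.0526
grip_force: 0.0
```

Request:
{"method": "move_arm", "body": {
  "plan": [
    [[0.006, -0.08, 0, 0, 0, 0], [0.012, -0.16, 0, 0, 0, 0], [0.019, -0.24, 0, 0, 0, 0], [0.025, -0.32, 0, 0, 0, 0], [0.031, -0.4, 0, 0, 0, 0], [0.037, -0.48, 0, 0, 0, 0], [0.044, -0.56, 0, 0, 0, 0], [0.05, -0.63, 0, 0, 0, 0], [0.05, -0.63, 0, 0, 0, 0]]
  ]
}}

```text
t: 8.72
eef_pos: [0.6325, 0.0949, 0.1927]
orientation: [[-0.076, 0.997, 0.015], [0.982, 0.077, -0.173], [-0.174, 0.001, -0.985]]
force: [-1.1, 1.3, 0.1]
gripper_width: 0.087
grip_force: 0.2
```

Run:
```python
from h import *
st()
```

```text
t 8.725 F [-1.1  1.3  0.1] w 0.087 g 0.24276745543375 tip_n [-164.3  -83.7   13.5]
```

Still sliding. I'll go on in small steps until the shelf wall resists.

Request:
{"method": "move_arm", "body": {
  "plan": [
    [[0.003, -0.03, 0, 0, 0, 0], [0.006, -0.06, 0, 0, 0, 0], [0.008, -0.09, 0, 0, 0, 0], [0.009, -0.11, 0, 0, 0, 0], [0.009, -0.11, 0, 0, 0, 0]]
  ]
}}

```text
t: 9.35
eef_pos: [0.6335, 0.0831, 0.1926]
orientation: [[-0.077, 0.997, 0.015], [0.982, 0.079, -0.172], [-0.173, 0.001, -0.985]]
force: [0.4, 5.2, 3.0]
gripper_width: 0.087
grip_force: 2.4
```

Run:
```python
from h import *
st()
```

```text
t 9.35 F [0.4 5.2 3. ] w 0.087 g 2.3944684883463196 tip_n [-152.6  -83.5   13.4]
```

Request:
{"method": "move_arm", "body": {
  "plan": [
    [[0.001, -0.015, 0, 0, 0, 0], [0.002, -0.03, 0, 0, 0, 0], [0.003, -0.04, 0, 0, 0, 0], [0.003, -0.04, 0, 0, 0, 0]]
  ]
}}

```text
t: 9.85
eef_pos: [0.6337, 0.08, 0.1927]
orientation: [[-0.079, 0.997, 0.015], [0.982, 0.08, -0.17], [-0.171, 0.001, -0.985]]
force: [-1.7, 10.1, 5.0]
gripper_width: 0.0872
grip_force: 5.1
```

Run:
```python
from h import *
st()
```

```text
t 9.85 F [-1.7 10.1  5. ] w 0.0872 g 5.100544941960834 tip_n [-149.9  -83.5   13.4]
```

Request:
{"method": "move_arm", "body": {
  "plan": [
    [[0.001, -0.02, 0, 0, 0, 0], [0.003, -0.04, 0, 0, 0, 0], [0.003, -0.04, 0, 0, 0, 0]]
  ]
}}

```text
t: 10.22
eef_pos: [0.6337, 0.0788, 0.1929]
orientation: [[-0.081, 0.997, 0.015], [0.983, 0.083, -0.165], [-0.166, 0.001, -0.986]]
force: [-4.8, 21.2, 8.5]
gripper_width: 0.0873
grip_force: 10.7
```

Run:
```python
from h import *
st(); print(observe()['moment'])
```

```text
t 10.225 F [-4.8 21.2  8.5] w 0.0873 g 10.662147554685362 tip_n [-149.5  -83.5   13.4]
[ 4.41557283  1.23938994 -0.42329441]
```

Request:
{"method": "move_arm", "body": {
  "jaw": 0,
  "plan": [
    [[0, 0.15, 0, 0, 0, 0], [0, 0.15, 0.4, 0, 0, 0], [-0.5, 0, 0.5, 0, 0, 0], [-0.98, -0.2, 0.5, 0, 0, 0], [-0.98, -0.2, 0.5, 0, 0, 0], [-0.98, -0.2, 0.5, 0, 0, 0]]
  ]
}}

```text
t: 10.98
eef_pos: [0.5166, 0.0485, 0.2526]
orientation: [[-0.076, 0.997, 0.015], [0.982, 0.078, -0.173], [-0.174, 0.001, -0.985]]
force: [1.1, 0.2, 0.5]
gripper_width: 0.0351
grip_force: 0.0
```

Run:
```python
from h import *
st(); go(n2w(-128,-200,12),tool(4.46,10))
```

```text
t 10.975 F [1.1 0.2 0.5] w 0.0351 g 0.0 tip_n [-127.  -202.7   73.4]
shift [ 0.024  0.009 -0.512] turn [0.0001 0.0002 0.    ] t 10.975
```

Request:
{"method": "move_arm", "body": {
  "plan": [
    [[0, 0, 0, 0, 0, 0], [0, 0, 0, 0, 0, 0], [0, 0, 0, 0, 0, 0], [0, 0, -0.25, 0, 0, 0], [0, 0, -0.51, 0, 0, 0], [0.08, 0.006, -0.51, 0, 0, 0], [0.16, 0.012, -0.51, 0, 0, 0], [0.2, 0.016, -0.51, 0, 0, 0], [0.22, 0.017, -0.51, 0, 0, 0], [0.24, 0.019, -0.51, 0, 0, 0], [0.24, 0.019, -0.51, 0, 0, 0]]
  ]
}}

```text
t: 12.35
eef_pos: [0.5453, 0.0511, 0.1913]
orientation: [[-0.077, 0.997, 0.014], [0.982, 0.078, -0.173], [-0.174, 0.001, -0.985]]
force: [-0.2, -0.1, 0.7]
gripper_width: 0.0004
grip_force: 0.0
```

Run:
```python
from h import *
st()
```

```text
t 12.35 F [-0.2 -0.1  0.7] w 0.0004 g 0.0 tip_n [-127.4 -174.    12.1]
```

Request:
{"method": "move_arm", "body": {
  "plan": [
    [[0.02, 0.0015, 0, 0, 0, 0], [0.035, 0.003, 0, 0, 0, 0], [0.045, 0.0035, 0, 0, 0, 0], [0.045, 0.0035, 0, 0, 0, 0]]
  ]
}}

```text
t: 12.85
eef_pos: [0.5488, 0.0514, 0.1906]
orientation: [[-0.077, 0.997, 0.007], [0.982, 0.077, -0.174], [-0.174, -0.006, -0.985]]
force: [-13.7, 1.2, 10.6]
gripper_width: 0.0001
grip_force: 6.9
```

Run:
```python
from h import *
st()
```

```text
t 12.85 F [-13.7   1.2  10.6] w 0.0001 g 6.87214158475399 tip_n [-127.4 -171.8   11.3]
```

Request:
{"method": "move_arm", "body": {
  "plan": [
    [[0.015, 0.001, 0, 0, 0, 0], [0.025, 0.002, 0, 0, 0, 0], [0.025, 0.002, 0, 0, 0, 0]]
  ]
}}

```text
t: 13.22
eef_pos: [0.5507, 0.0519, 0.1903]
orientation: [[-0.077, 0.997, 0.004], [0.982, 0.077, -0.174], [-0.173, -0.01, -0.985]]
force: [-21.1, 3.3, 16.8]
gripper_width: 0.0004
grip_force: 10.7
```

Run:
```python
from h import *
st()
```

```text
t 13.225 F [-21.1   3.3  16.8] w 0.0004 g 10.664663538336754 tip_n [-127.8 -170.4   11.1]
```

Request:
{"method": "move_arm", "body": {
  "plan": [
    [[-0.15, -0.01, 0, 0, 0, 0], [-0.15, 0.2, 0.4, 0, 0, 0], [0.3, 0.4, 0.5, 0, 0, 0], [0.75, 0.4, 0.5, 0, 0, 0], [0.75, 0.4, 0.5, 0, 0, 0]]
  ]
}}

```text
t: 13.85
eef_pos: [0.6459, 0.0997, 0.2503]
orientation: [[-0.076, 0.997, 0.015], [0.982, 0.078, -0.175], [-0.175, 0.001, -0.985]]
force: [-0.1, -0.6, -0.3]
gripper_width: 0.0004
grip_force: 0.0
```

Run:
```python
from h import *
st(); go(n2w(-170,-85,12),tool(4.46,10))
m,a=save('scene','s3.png');m,b=save('side','d3.png')
o=np.hstack([cv2.resize(a[220:370,230:380],(400,400),interpolation=3),cv2.resize(b[220:370,300:450],(400,400),interpolation=3)])
cv2.imwrite('pics/s3c.png',o[:,:,::-1])
```

```text
t 13.85 F [-0.1 -0.6 -0.3] w 0.0004 g 0.0 tip_n [-167.7  -69.9   71.1]
shift [-0.125  0.007 -0.492] turn [ 0.0002  0.0002 -0.    ] t 13.85
```

View pics/s3c.png

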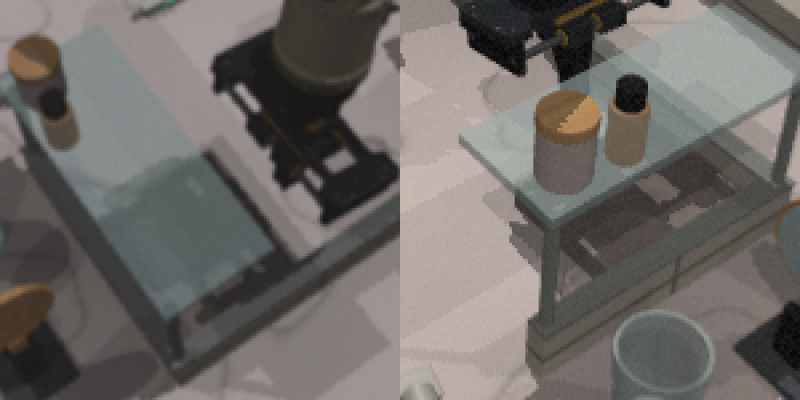

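The tray looks seated along both walls. A last re-seating push towards the shelf wall follows, because the end push may have turned it a hair.

Request:
{"method": "move_arm", "body": {
  "jaw": 1,
  "plan": [
    [[-0.1, 0.05, 0, 0, 0, 0], [-0.12, 0.05, 0, 0, 0, 0], [-0.12, 0.05, 0, 0, 0, 0], [-0.12, 0.05, 0, 0, 0, 0], [-0.12, 0.05, 0, 0, 0, 0], [-0.12, 0.05, -0.25, 0, 0, 0], [-0.12, 0.05, -0.49, 0, 0, 0], [-0.12, 0.05, -0.49, 0, 0, 0], [-0.11, -0.05, -0.49, 0, 0, 0], [-0.11, -0.1, -0.49, 0, 0, 0], [-0.11, -0.13, -0.49, 0, 0, 0], [-0.11, -0.15, -0.49, 0, 0, 0], [-0.11, -0.15, -0.49, 0, 0, 0]]
  ]
}}

```text
t: 15.58
eef_pos: [0.6305, 0.0816, 0.1925]
orientation: [[-0.077, 0.997, 0.014], [0.982, 0.078, -0.173], [-0.174, 0.001, -0.985]]
force: [-0.5, 0.6, -0.1]
gripper_width: 0.0871
grip_force: 0.0
```

Run:
```python
from h import *
st()
```

```text
t 15.575 F [-0.5  0.6 -0.1] w 0.0871 g 0.0 tip_n [-151.2  -86.7   13.3]
```

Request:
{"method": "move_arm", "body": {
  "plan": [
    [[0.001, -0.015, 0, 0, 0, 0], [0.002, -0.03, 0, 0, 0, 0], [0.003, -0.04, 0, 0, 0, 0], [0.003, -0.04, 0, 0, 0, 0]]
  ]
}}

```text
t: 16.08
eef_pos: [0.6306, 0.0799, 0.1924]
orientation: [[-0.079, 0.997, 0.014], [0.982, 0.08, -0.17], [-0.17, 0.0, -0.985]]
force: [-2.4, 9.9, 3.1]
gripper_width: 0.0869
grip_force: 4.6
```

Run:
```python
from h import *
st(); print(observe()['moment'])
```

```text
t 16.075 F [-2.4  9.9  3.1] w 0.0869 g 4.606850904747262 tip_n [-150.1  -86.8   13.1]
[ 1.9529454   0.68782712 -0.30500067]
```

Request:
{"method": "move_arm", "body": {
  "plan": [
    [[0.001, -0.02, 0, 0, 0, 0], [0.003, -0.04, 0, 0, 0, 0], [0.003, -0.04, 0, 0, 0, 0]]
  ]
}}

```text
t: 16.45
eef_pos: [0.6305, 0.0785, 0.1926]
orientation: [[-0.082, 0.997, 0.014], [0.983, 0.083, -0.165], [-0.166, -0.0, -0.986]]
force: [-6.6, 19.1, 6.2]
gripper_width: 0.0868
grip_force: 10.1
```

Run:
```python
from h import *
st(); print(observe()['moment'])
```

```text
t 16.45 F [-6.6 19.1  6.2] w 0.0868 g 10.066874555050163 tip_n [-149.6  -87.    13.1]
[ 4.25654568  1.70657968 -0.74126348]
```

Request:
{"method": "move_arm", "body": {
  "plan": [
    [[0, 0.2, 0, 0, 0, 0], [0, 0.4, 0.3, 0, 0, 0], [-0.2, 0.8, 0.8, 0, 0, 0], [-0.4, 1, 0.8, 0, 0, 0]]
  ]
}}

```text
t: 16.95
eef_pos: [0.5837, 0.1935, 0.2914]
orientation: [[-0.075, 0.997, 0.019], [0.982, 0.077, -0.172], [-0.173, 0.005, -0.985]]
force: [0.4, 0.0, 0.6]
gripper_width: 0.087
grip_force: 0.0
```

Run:
```python
from h import *
st(.164); u=np.array([np.cos(np.radians(88)),np.sin(np.radians(88))]); c=np.array([.5605,.328])
g=c+u*.012; print(g); go([*g,.029],tool(-2,20),.164)
```

```text
t 16.95 F [0.4 0.  0.6] w 0.087 g 0.0 tip_n [-269.7 -124.   129.9]
[0.56091879 0.33999269]
shift [-0.174  1.688 -0.902] turn [-0.0279  0.0002 -0.0179] t 16.95
```

Request:
{"method": "move_arm", "body": {
  "plan": [
    [[-0.1, 0.5, 0, -0.014, 0, -0.009], [-0.17, 0.95, 0, -0.028, 0, -0.018], [-0.17, 0.95, 0, -0.028, 0, -0.018]]
  ]
}}

```text
t: 17.32
eef_pos: [0.5602, 0.3131, 0.2871]
orientation: [[0.023, 1.0, -0.014], [0.939, -0.027, -0.343], [-0.343, -0.005, -0.939]]
force: [-0.4, -0.2, -0.6]
gripper_width: 0.0868
grip_force: 0.0
```

Run:
```python
from h import *
u=np.array([np.cos(np.radians(88)),np.sin(np.radians(88))]); c=np.array([.5605,.328])
g=c+u*.012; go([*g,.029],tool(-2,20),.164)
m,a=save('wrist','w2.png'); print([proj(m,[*(c+i*u*.044+j*.022*np.array([u[1],-u[0]])),.038]).round() for i,j in ((1,1),(1,-1),(-1,-1),(-1,1))])
m=(a[:,:,0].astype(int)>a[:,:,2]*1.8)&(a[:,:,0]>70)
n,l,s_,ce=cv2.connectedComponentsWithStats(m.astype(np.uint8)); 
for k in range(1,n):
    if s_[k,4]>800: print(s_[k],ce[k])
```

```text
shift [ 0.022  0.691 -0.866] turn [ 0.0002 -0.0008 -0.0013] t 17.325
[array([368.,  -8.]), array([276.,  -9.]), array([284., 165.]), array([356., 166.])]
[  280     0    88   164 12716] [321.03444479  77.37323058]
[ 97 287  33  62 807] [108.19330855 325.42750929]
[508 286  33  63 860] [528.58604651 323.54534884]
[ 289  358  351   20 4547] [490.04904333 369.20057181]
```

The detected brush outline (columns 280–368, bottom row 164) matches the prediction, so I descend and grip.

Request:
{"method": "move_arm", "body": {
  "plan": [
    [[0.02, 0.35, 0, 0, -0.001, -0.001], [0.02, 0.69, -0.1, 0, -0.001, -0.001], [0.02, 0.69, -0.5, 0, -0.001, -0.001], [0.02, 0.69, -0.75, 0, -0.001, -0.001], [0.02, 0.69, -0.86, 0, -0.001, -0.001], [0.02, 0.69, -0.86, 0, -0.001, -0.001]]
  ]
}}

```text
t: 18.12
eef_pos: [0.5656, 0.388, 0.1851]
orientation: [[0.041, 0.999, -0.012], [0.938, -0.043, -0.344], [-0.344, 0.003, -0.939]]
force: [0.1, -0.7, 0.5]
gripper_width: 0.0872
grip_force: 0.0
```

Run:
```python
from h import *
st(.164); u=np.array([np.cos(np.radians(88)),np.sin(np.radians(88))]); c=np.array([.5605,.328])
g=c+u*.012; go([*g,.029],tool(-2,20),.164)
```

```text
t 18.125 F [ 0.1 -0.7  0.5] w 0.0872 g 0.0 tip_n [-437.2 -134.    31.1]
shift [-0.023  0.067 -0.017] turn [0.0003 0.0004 0.0013] t 18.125
```

Request:
{"method": "move_arm", "body": {
  "jaw": 0,
  "squeeze": 15,
  "plan": [
    [[0, 0, 0, 0, 0, 0], [0, 0, 0, 0, 0, 0], [0, 0, 0, 0, 0, 0], [0, 0, 0, 0, 0, 0], [0, 0, 0, 0, 0, 0], [0, 0, 0, 0, 0, 0]]
  ]
}}

```text
t: 18.88
eef_pos: [0.565, 0.389, 0.1852]
orientation: [[0.04, 0.999, -0.012], [0.938, -0.042, -0.343], [-0.343, 0.003, -0.939]]
force: [-1.2, -0.4, 1.1]
gripper_width: 0.044
grip_force: 15.0
```

Run:
```python
from h import *
st(.164); o=observe(); print(o['eef_pos']+.164*np.array(o['orientation'])[:,2]); print(o['orientation'])
```

```text
t 18.875 F [-1.2 -0.4  1.1] w 0.044 g 14.988462102483027 tip_n [-438.4 -134.5   31.2]
[0.56307925 0.33272083 0.03120125]
[[ 0.04019151  0.99912084 -0.01192421]
 [ 0.93839625 -0.04184257 -0.34301849]
 [-0.34321586  0.00259679 -0.93925296]]
```

Grip width 0.044 confirms the brush. I'll shift the grip 12 mm towards its left end for more room at the shelf.

Request:
{"method": "move_arm", "body": {
  "jaw": 1,
  "plan": [
    [[0, 0, 0, 0, 0, 0], [0, 0, 0, 0, 0, 0], [0, 0, 0, 0, 0, 0], [-0.01, 0.1, -0.015, 0, 0, 0], [-0.01, 0.1, -0.015, 0, 0, 0], [-0.01, 0.1, -0.015, 0, 0, 0]]
  ]
}}

```text
t: 19.62
eef_pos: [0.5639, 0.4011, 0.1832]
orientation: [[0.04, 0.999, -0.011], [0.938, -0.041, -0.343], [-0.343, 0.003, -0.939]]
force: [-0.4, -0.5, 0.1]
gripper_width: 0.086
grip_force: 0.0
```

Request:
{"method": "move_arm", "body": {
  "jaw": 0,
  "squeeze": 20,
  "plan": [
    [[0, 0, 0, 0, 0, 0], [0, 0, 0, 0, 0, 0], [0, 0, 0, 0, 0, 0], [0, 0, 0, 0, 0, 0], [0, 0, 0, 0, 0, 0], [0, 0, 0, 0, 0, 0]]
  ]
}}

```text
t: 20.38
eef_pos: [0.564, 0.4009, 0.1834]
orientation: [[0.04, 0.999, -0.011], [0.938, -0.042, -0.343], [-0.343, 0.003, -0.939]]
force: [1.2, 0.1, -0.7]
gripper_width: 0.0435
grip_force: 20.0
```

Run:
```python
from h import *
st(.164); o=observe(); print(o['eef_pos']+.164*np.array(o['orientation'])[:,2]); print(o['orientation'])
```

```text
t 20.375 F [ 1.2  0.1 -0.7] w 0.0435 g 19.991208231076598 tip_n [-450.4 -134.5   29.4]
[0.56217716 0.34468767 0.02938069]
[[ 0.04037888  0.9991194  -0.01140054]
 [ 0.9384594  -0.04183941 -0.34284605]
 [-0.34302113  0.00314479 -0.93932242]]
```

Request:
{"method": "move_arm", "body": {
  "plan": [
    [[0, 0, 0.25, 0, 0, 0], [0, 0, 0.6, 0, 0, 0], [0, 0, 0.9, 0, 0, 0], [0, 0, 0.9, 0, 0, 0]]
  ]
}}

```text
t: 20.88
eef_pos: [0.5647, 0.4012, 0.2947]
orientation: [[0.042, 0.999, -0.008], [0.94, -0.042, -0.34], [-0.34, 0.007, -0.941]]
force: [-0.1, -0.3, -0.6]
gripper_width: 0.0436
grip_force: 20.0
```

Run:
```python
from h import *
st(.164); go(n2w(-103,-82,70),tool(4.6,20),.164)
```

```text
t 20.875 F [-0.1 -0.3 -0.6] w 0.0436 g 19.99110247939825 tip_n [-451.1 -133.2  140.5]
shift [ 0.603 -2.857 -0.588] turn [-0.0004  0.0011  0.0195] t 20.875
```

Request:
{"method": "move_arm", "body": {
  "plan": [
    [[0.15, -0.4, 0, 0, 0, 0.007], [0.3, -0.8, 0, 0, 0, 0.014], [0.45, -1, 0, 0, 0.001, 0.0195]]
  ]
}}

```text
t: 21.25
eef_pos: [0.6185, 0.2775, 0.2903]
orientation: [[-0.076, 0.997, 0.023], [0.936, 0.079, -0.344], [-0.345, -0.005, -0.939]]
force: [0.1, 1.2, -1.2]
gripper_width: 0.0438
grip_force: 20.0
```

Request:
{"method": "move_arm", "body": {
  "plan": [
    [[0.08, -0.4, -0.2, 0, 0, 0], [0.1, -0.8, -0.5, 0, 0, 0], [0.1, -0.85, -0.6, 0, 0, 0], [0.1, -0.85, -0.6, 0, 0, 0]]
  ]
}}

```text
t: 21.75
eef_pos: [0.6293, 0.1788, 0.2177]
orientation: [[-0.077, 0.997, 0.022], [0.936, 0.08, -0.343], [-0.344, -0.006, -0.939]]
force: [0.2, 0.5, -1.1]
gripper_width: 0.0436
grip_force: 20.0
```

Run:
```python
from h import *
st(.164); go(n2w(-103,-82,65),tool(4.6,20),.164)
```

```text
t 21.75 F [ 0.2  0.5 -1.1] w 0.0436 g 19.99125375878066 tip_n [-223.5  -81.2   63.7]
shift [ 0.064 -1.004  0.012] turn [ 0.0003 -0.0009  0.    ] t 21.75
```

Request:
{"method": "move_arm", "body": {
  "plan": [
    [[0.02, -0.3, 0.012, 0, 0, 0], [0.04, -0.6, 0.012, 0, 0, 0], [0.055, -0.85, 0.012, 0, 0, 0], [0.064, -1, 0.012, 0, 0, 0], [0.064, -1, 0.012, 0, 0, 0]]
  ]
}}

```text
t: 22.38
eef_pos: [0.6379, 0.0589, 0.2212]
orientation: [[-0.076, 0.997, 0.025], [0.936, 0.08, -0.342], [-0.343, -0.003, -0.939]]
force: [0.2, 0.5, -1.1]
gripper_width: 0.0441
grip_force: 20.0
```

Run:
```python
from h import *
st(.164); go(n2w(-103,-82,39),tool(4.6,20),.164)
```

```text
t 22.375 F [ 0.2  0.5 -1.1] w 0.0441 g 19.99096266925335 tip_n [-103.4  -81.5   67.2]
shift [-0.007 -0.005 -0.234] turn [ 0.0002 -0.0004  0.    ] t 22.375
```

Request:
{"method": "move_arm", "body": {
  "plan": [
    [[0, 0, -0.08, 0, 0, 0], [0, 0, -0.16, 0, 0, 0], [0, 0, -0.21, 0, 0, 0], [0, 0, -0.235, 0, 0, 0], [0, 0, -0.235, 0, 0, 0]]
  ]
}}

```text
t: 23.0
eef_pos: [0.6376, 0.0589, 0.1924]
orientation: [[-0.077, 0.997, 0.024], [0.936, 0.081, -0.342], [-0.343, -0.004, -0.939]]
force: [0.1, -1.0, -0.8]
gripper_width: 0.0438
grip_force: 20.0
```

Run:
```python
from h import *
st(.164)
```

```text
t 23.0 F [ 0.1 -1.  -0.8] w 0.0438 g 19.991156389005482 tip_n [-103.4  -81.9   38.3]
```

Request:
{"method": "move_arm", "body": {
  "plan": [
    [[0, 0, -0.006, 0, 0, 0], [0, 0, -0.012, 0, 0, 0], [0, 0, -0.016, 0, 0, 0], [0, 0, -0.016, 0, 0, 0]]
  ]
}}

```text
t: 23.5
eef_pos: [0.6378, 0.0589, 0.1914]
orientation: [[-0.077, 0.997, 0.025], [0.936, 0.08, -0.342], [-0.343, -0.003, -0.939]]
force: [-3.9, 0.6, 4.9]
gripper_width: 0.0439
grip_force: 20.0
```

Run:
```python
from h import *
st(.164)
```

```text
t 23.5 F [-3.9  0.6  4.9] w 0.0439 g 19.990933150984347 tip_n [-103.4  -81.6   37.4]
```

Request:
{"method": "move_arm", "body": {
  "jaw": 0.75,
  "plan": [
    [[0, 0, 0.004, 0, 0, 0], [0, 0, 0.004, 0, 0, 0], [0, 0, 0.004, 0, 0, 0], [0, 0, 0.004, 0, 0, 0], [0, 0, 0.004, 0, 0, 0]]
  ]
}}

```text
t: 24.12
eef_pos: [0.6377, 0.0589, 0.1911]
orientation: [[-0.077, 0.997, 0.024], [0.936, 0.081, -0.342], [-0.343, -0.003, -0.939]]
force: [-0.2, -0.7, 0.5]
gripper_width: 0.0649
grip_force: 0.0
```

Request:
{"method": "move_arm", "body": {
  "plan": [
    [[0, 0, 0.08, 0, 0, 0], [0, 0, 0.16, 0, 0, 0], [0, 0, 0.25, 0, 0, 0], [-0.02, 0.25, 0.25, 0, 0, 0], [-0.03, 0.55, 0.25, 0, 0, 0], [-0.06, 0.9, 0.4, 0, 0, 0], [-0.06, 1, 0.8, 0, 0, 0], [-0.06, 1, 0.8, 0, 0, 0]]
  ]
}}

```text
t: 25.12
eef_pos: [0.6315, 0.1806, 0.2919]
orientation: [[-0.077, 0.997, 0.031], [0.937, 0.083, -0.339], [-0.34, 0.003, -0.94]]
force: [-0.7, 0.1, -0.8]
gripper_width: 0.0651
grip_force: 0.0
```

Run:
```python
from h import *
st(.164)
m,a=save('scene','s4.png');n,b=save('side','d4.png')
for mm,im in ((m,a),(n,b)):
    pass
R=lambda im,y,x:cv2.resize(im[y:y+120,x:x+120],(400,400),interpolation=3)
o=np.hstack([cv2.resize(a[240:360,250:350],(400,480),interpolation=3),cv2.resize(b[230:350,340:440],(400,480),interpolation=3)])
cv2.imwrite('pics/s4c.png',o[:,:,::-1])
```

```text
t 25.125 F [-0.7  0.1 -0.8] w 0.0651 g 0.0 tip_n [-225.6  -77.4  137.7]
```

View pics/s4c.png

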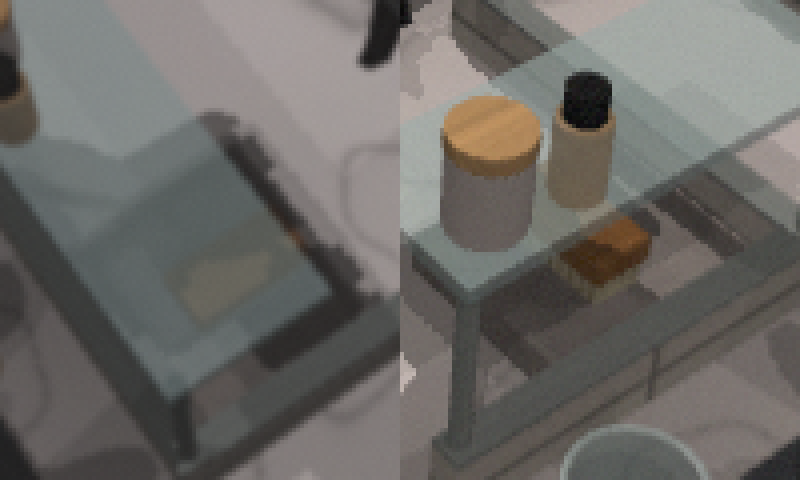

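The brush lies flat in the tray. The earlier end push was off-centre, so a sub-mm far-wall gap is possible. With time to spare (25 s of 67), I'll check it with a gentle, more central push, tilting the tool to reach under the shelf.

Run:
```python
from h import *
for x,z in ((-190,60),(-190,14),(-80,14)): go(n2w(x,-205,z),tool(4.46,24))
```

```text
shift [-1.035 -0.211 -0.515] turn [-0.011  -0.0012 -0.0004] t 25.225
shift [-1.035 -0.211 -0.898] turn [-0.011  -0.0012 -0.0004] t 25.225
shift [-0.963 -1.125 -0.898] turn [-0.011  -0.0012 -0.0004] t 25.225
```

Request:
{"method": "move_arm", "body": {
  "jaw": 0,
  "plan": [
    [[-0.5, 0, 0, -0.005, 0, 0], [-1, -0.1, 0, -0.011, -0.001, 0], [-1, -0.2, -0.4, -0.011, -0.001, 0], [-1, -0.2, -0.7, -0.011, -0.001, 0], [-1, -0.2, -0.89, -0.011, -0.001, 0], [-1, -0.2, -0.89, -0.011, -0.001, 0]]
  ]
}}

```text
t: 25.98
eef_pos: [0.5095, 0.1539, 0.1786]
orientation: [[-0.075, 0.997, 0.027], [0.909, 0.08, -0.409], [-0.409, -0.006, -0.912]]
force: [-0.7, -0.1, 0.4]
gripper_width: 0.0131
grip_force: 0.0
```

Run:
```python
from h import *
st(); go(n2w(-80,-195,13),tool(4.46,24))
```

```text
t 25.975 F [-0.7 -0.1  0.4] w 0.0131 g 0.0 tip_n [-189.8 -202.8   12.5]
shift [ 0.128 -0.912  0.006] turn [ 0.0006 -0.001  -0.0003] t 25.975
```

Request:
{"method": "move_arm", "body": {
  "plan": [
    [[0.02, -0.3, 0.006, 0, 0, 0], [0.04, -0.6, 0.006, 0, 0, 0], [0.07, -0.91, 0.006, 0, 0, 0], [0.13, -0.91, 0.006, 0, 0, 0], [0.23, -0.9, 0.006, 0, 0, 0], [0.28, -0.9, 0.006, 0, 0, 0], [0.28, -0.9, 0.006, 0, 0, 0]]
  ]
}}

```text
t: 26.85
eef_pos: [0.5445, 0.0477, 0.181]
orientation: [[-0.075, 0.997, 0.031], [0.91, 0.082, -0.406], [-0.407, -0.003, -0.913]]
force: [-0.2, -0.5, 0.1]
gripper_width: 0.0007
grip_force: 0.0
```

Run:
```python
from h import *
st()
```

```text
t 26.85 F [-0.2 -0.5  0.1] w 0.0007 g 0.0 tip_n [ -81.6 -175.3   14.8]
```

Request:
{"method": "move_arm", "body": {
  "plan": [
    [[0.015, 0.001, 0, 0, 0, 0], [0.025, 0.002, 0, 0, 0, 0], [0.025, 0.002, 0, 0, 0, 0]]
  ]
}}

```text
t: 27.22
eef_pos: [0.547, 0.0472, 0.1811]
orientation: [[-0.075, 0.997, 0.03], [0.91, 0.08, -0.406], [-0.407, -0.003, -0.913]]
force: [0.3, 0.0, 0.0]
gripper_width: 0.0002
grip_force: 0.0
```

Run:
```python
from h import *
st()
```

```text
t 27.225 F [0.3 0.  0. ] w 0.0002 g 0.0 tip_n [ -80.9 -173.    14.9]
```

Request:
{"method": "move_arm", "body": {
  "plan": [
    [[0.015, 0.001, 0, 0, 0, 0], [0.025, 0.002, 0, 0, 0, 0], [0.025, 0.002, 0, 0, 0, 0]]
  ]
}}

```text
t: 27.6
eef_pos: [0.5496, 0.0474, 0.1809]
orientation: [[-0.075, 0.997, 0.029], [0.91, 0.08, -0.406], [-0.407, -0.004, -0.913]]
force: [-5.4, 0.8, 5.0]
gripper_width: 0.0005
grip_force: 2.5
```

Run:
```python
from h import *
st()
```

```text
t 27.6 F [-5.4  0.8  5. ] w 0.0005 g 2.4876224368517796 tip_n [ -80.8 -170.7   14.7]
```

Request:
{"method": "move_arm", "body": {
  "plan": [
    [[0.015, 0.001, 0, 0, 0, 0], [0.03, 0.002, 0, 0, 0, 0], [0.03, 0.002, 0, 0, 0, 0]]
  ]
}}

```text
t: 27.98
eef_pos: [0.5512, 0.0474, 0.1805]
orientation: [[-0.075, 0.997, 0.022], [0.91, 0.077, -0.408], [-0.408, -0.01, -0.913]]
force: [-21.6, 4.7, 15.6]
gripper_width: 0.0003
grip_force: 10.2
```

Run:
```python
from h import *
st()
```

```text
t 27.975 F [-21.6   4.7  15.6] w 0.0003 g 10.187290526555444 tip_n [ -80.6 -170.3   14.3]
```

It stopped hard at y=-170.3, the same as the off-centre probe, so the end is flush and square. I'll back out the same way, then make a final gentle check against the shelf wall.

Request:
{"method": "move_arm", "body": {
  "plan": [
    [[-0.15, 0, 0, 0, 0, 0], [-0.2, 0.3, 0, 0, 0, 0], [-0.2, 0.6, 0, 0, 0, 0], [-0.2, 0.95, 0.1, 0, 0, 0], [-0.1, 0.95, 0.45, 0.011, 0, 0], [0.3, 0.9, 0.5, 0.022, 0, 0], [0.7, 0.75, 0.5, 0.036, 0, 0], [0.7, 0.75, 0.5, 0.036, 0, 0]]
  ]
}}

```text
t: 28.98
eef_pos: [0.6405, 0.1335, 0.2416]
orientation: [[-0.068, 0.997, 0.032], [0.979, 0.073, -0.192], [-0.194, 0.019, -0.981]]
force: [-0.3, -0.5, 0.3]
gripper_width: 0.0003
grip_force: 0.0
```

Run:
```python
from h import *
st(); go(n2w(-172,-85,14),tool(4.46,10)); go(n2w(-150,-85,14),tool(4.46,10))
```

```text
t 28.975 F [-0.3 -0.5  0.3] w 0.0003 g 0.0 tip_n [-198.6  -69.7   63. ]
shift [-0.081 -0.259 -0.403] turn [0.003  0.0032 0.0007] t 28.975
shift [-0.067 -0.442 -0.403] turn [0.003  0.0032 0.0007] t 28.975
```

Request:
{"method": "move_arm", "body": {
  "jaw": 1,
  "plan": [
    [[-0.08, -0.1, 0, 0.003, 0.003, 0.001], [-0.08, -0.2, 0, 0.003, 0.003, 0.001], [-0.08, -0.2, 0, 0.003, 0.003, 0.001], [-0.08, -0.2, 0, 0.003, 0.003, 0.001], [-0.08, -0.2, 0, 0.003, 0.003, 0.001], [-0.08, -0.2, -0.2, 0.003, 0.003, 0.001], [-0.08, -0.2, -0.4, 0.003, 0.003, 0.001], [-0.08, -0.2, -0.4, 0.003, 0.003, 0.001], [-0.075, -0.3, -0.4, 0.003, 0.003, 0.001], [-0.07, -0.38, -0.4, 0.003, 0.003, 0.001], [-0.067, -0.43, -0.4, 0.003, 0.003, 0.001], [-0.067, -0.43, -0.4, 0.003, 0.003, 0.001]]
  ]
}}

```text
t: 30.48
eef_pos: [0.6298, 0.0851, 0.1935]
orientation: [[-0.083, 0.996, 0.013], [0.981, 0.084, -0.172], [-0.173, -0.001, -0.985]]
force: [0.5, -0.1, -0.3]
gripper_width: 0.0869
grip_force: 0.0
```

Run:
```python
from h import *
st()
```

```text
t 30.475 F [ 0.5 -0.1 -0.3] w 0.0869 g 0.0 tip_n [-154.9  -87.3   14.3]
```

Request:
{"method": "move_arm", "body": {
  "plan": [
    [[0.002, -0.02, 0, 0, 0, 0], [0.003, -0.04, 0, 0, 0, 0], [0.003, -0.04, 0, 0, 0, 0]]
  ]
}}

```text
t: 30.85
eef_pos: [0.63, 0.0811, 0.1931]
orientation: [[-0.084, 0.996, 0.013], [0.981, 0.085, -0.172], [-0.173, -0.002, -0.985]]
force: [-0.7, -0.5, -0.1]
gripper_width: 0.087
grip_force: 0.0
```

Run:
```python
from h import *
st()
```

```text
t 30.85 F [-0.7 -0.5 -0.1] w 0.087 g 0.0 tip_n [-150.9  -87.5   13.8]
```

Request:
{"method": "move_arm", "body": {
  "plan": [
    [[0.001, -0.015, 0, 0, 0, 0], [0.003, -0.03, 0, 0, 0, 0], [0.004, -0.045, 0, 0, 0, 0], [0.004, -0.045, 0, 0, 0, 0]]
  ]
}}

```text
t: 31.35
eef_pos: [0.6302, 0.0792, 0.1932]
orientation: [[-0.086, 0.996, 0.013], [0.982, 0.087, -0.168], [-0.168, -0.002, -0.986]]
force: [-2.8, 11.0, 2.1]
gripper_width: 0.0869
grip_force: 5.7
```

Run:
```python
from h import *
st()
```

```text
t 31.35 F [-2.8 11.   2.1] w 0.0869 g 5.687750282379511 tip_n [-149.9  -87.4   13.8]
```

It stops hard at the same place as before, so the tray is flush on both walls. I'll retreat and hand in.

Request:
{"method": "move_arm", "body": {
  "plan": [
    [[0, 0.15, 0, 0, 0, 0], [0, 0.4, 0.1, 0, 0, 0], [0, 0.7, 0.6, 0, 0, 0], [0, 0.9, 1, 0, 0, 0], [0, 0.9, 1, 0, 0, 0], [0, 0.9, 1, 0, 0, 0]]
  ]
}}

```text
t: 32.1
eef_pos: [0.6303, 0.1838, 0.3125]
orientation: [[-0.084, 0.996, 0.013], [0.981, 0.085, -0.173], [-0.174, -0.002, -0.985]]
force: [0.6, 0.6, -0.6]
gripper_width: 0.087
grip_force: 0.0
```

Run:
```python
from h import *
st(); print(sign_off())
```

```text
t 32.1 F [ 0.6  0.6 -0.6] w 0.087 g 0.0 tip_n [-253.1  -79.3  133.3]
the job is handed in; nothing more can be done
None
```

The job is handed in at 32 s: the tray is in the niche corner, flush by touch on both walls, and the wooden nail brush lies bristles down on its floor; after setting the brush down I re-pressed the tray (up to about 22 N) and took no picture after that.

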